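# Lock the shaker platform with the T-headed transport key

## Task

Lock the shaker's platform for transport: take the red-handled T-headed key out of its park, put its head down through the slot in the platform, push it down against the sprung catch, turn it a quarter turn and let it rise so that the head sits locked in the cross pocket underneath, then let go and leave it standing upright. The platform may have stopped a few millimetres off the middle of the base, so feel for the slot gently: never force the key or the gripper against the shaker with more than about 25 N, and leave the other things on the bench where they are.

Things in the scene. Friction and masses are not known exactly. Their poses are not given: they have to be found in the camera images.
- key: Transport-lock key, upright in its park. Origin: centre of the T-head's underside; z up the stem. Head: steel bar 26 mm along key x, 8 mm along y, z 0 to 6 mm. Stem: 8 mm diameter, z 6 to 36. Grip: flat red paddle z 36 to 66, 36 mm along x (parallel to the head), 12 mm thick along y. About 60 g. Same after a half turn about z.
- key_grip (a point): Where to hold the key: on its axis 52 mm above its origin, in the middle of the red paddle. Pinch across the paddle's 12 mm thickness from above with the TCP here, firmly (30 N or more). Axes as the key's.
- key_park: Grey block 60 (x) x 44 (y) x 34 mm high on a black foot 76x56 mm, fixed. Origin: centre of its underside, z up. In its top a pocket 30 mm (x) by 12 mm (y), its floor 8 mm above the origin; the key's head stands in it loosely. Draw the key straight up by 30 mm or more to clear it.
- shaker: Orbital shaker, base 130 (x) x 150 (y) mm, fixed; control panel on its -x face. Origin: centre of its underside, z up. On top an aluminium platform 146 x 150 mm. On it, 45 mm behind the middle (+x) and 52 mm to each side, stand vials up to 51 mm high in blue cups; low rails (7 mm) along both side edges. Rubber mounts: gives 1 mm per 10 N up or down.
- shaker_middle (a point): Point of the base's vertical centre line at the height of the platform's flat top, 60 mm above the shaker's origin; axes as the shaker's. The platform is braked with the slot's middle off this point by an UNKNOWN amount: up to 5 mm along x and up to 5 mm along y, not turned. See it or feel for it.
- slot_level (a point): On the base's centre line, 9 mm below the platform's top: underside of the dark slotted plate. Slot: 29 mm along shaker x, 11 mm wide, through the plate, with a 1 mm chamfer at the mouth (about 2 mm of error still goes in). In its lower 3 mm also a cross pocket centred on the slot, 31 mm along y, 13 mm wide, open below. Under it the head can turn.
- catch_level (a point): On the base's centre line, 50 mm above the shaker's origin: top of the sprung brass catch 10 mm down in the slot. It gives way downward: 1.2 N to start, 0.8 N more per mm, bottoms after 10 mm. The head turns freely (either way) when its underside is 5 mm or more below this point; 7 mm is a good depth.
- locked_level (a point): On the base's centre line, 48 mm above the shaker's origin: height of the key's origin when locked. After 90 degrees, let the key rise: the spring lifts the head 3 mm or more into the cross pocket and keeps it there. Let go half turned, it stays trapped under the plate and can be gripped again.
- lab_timer: Bystander: lab timer, white, 62x62x18 mm. Origin: centre of its underside at the start.
- o_ring_tin: Bystander: round white tin, 52 mm wide, 26 mm high. Origin: centre of its underside at the start.
- weight: Bystander: brass weight with a neck and head, 30 mm wide, 47 mm high. Origin: centre of its underside at the start.
- hex_key: Bystander: black L-shaped hex key lying flat, 30x84x7 mm. Origin: centre of its underside at the start.
- marker: Bystander: pen, black and blue, lying flat, 18x132x18 mm. Origin: centre of its underside at the start.

How it is judged (in metres and radians):
On the way:
1. the key's head is in the slot, lengthways, at least 7 mm below the platform's top (z of key in the frame of shaker below 0.053 m and angle between the x axis of key and the x axis of shaker, either way round below 0.25 rad and horizontal distance between key and shaker below 0.01 m), for 0.1 s.
At the end, for the whole second after the job is handed in: the key stands upright (within 7 degrees) and at rest in the shaker's slot, its head crosswise to the slot (within 14 degrees) and risen into the cross pocket (head underside 46.3 to 50.5 mm above the shaker's underside), within 10 mm of the base's centre seen from above (z of key in the frame of shaker between 0.0463 and 0.0505 m and angle between the x axis of key and the y axis of shaker, either way round below 0.25 rad and horizontal distance between key and shaker below 0.01 m and angle between key's own z axis and vertical below 0.12 rad and linear speed of key below 0.01 m/s); the robot touches nothing.
It fails at once if the key is forced against the shaker with more than 25 N (contact force between key and shaker above 25 N).
It fails at once if the arm or gripper presses on the shaker with more than 25 N (contact force between any of the arm, the fingers and shaker above 25 N).
It fails at once if a bystander is moved more than 15 mm (distance of any of lab_timer, o_ring_tin, weight, hex_key, marker from where it was at the start of the episode above 0.015 m).
It also fails if it takes over 72 s, if anything falls off the work surface, if the arm or the gripper's body presses on something with over 40 N, if the wrist force passes 120 N, or if a joint passes its speed limit or range.

## Robot

A 7-joint arm with a two-finger parallel gripper is mounted at the origin on a cart in front of the work surface, level with it; the furniture and walls round the work are solid. World frame = base frame: x ahead of the robot, y to its left, z up, the work surface at z = 0. Lengths are in mm, angles in rad, forces in N, time in s.
With the tool pointing down it reaches from about 400 to 850 mm from the base axis. Payload 4.5 kg.
Tool frame: the origin (TCP) lies between the finger pads, 19 mm behind the fingertips; this is the grasp point; z points along the fingers, y is the line along which they close (so a half turn about z gives the same grasp; the last joint's range is limited). The gripper opens to 85 mm and grips with 20 to 120 N. Pads are 22 mm wide; open, the fingers measure 114 mm over their backs; the gripper's body (76 mm by 85 mm) begins 54 mm behind the grasp point. The pads swing forward as they close: fully open they stand 13 mm farther back than shut.
Start: joints at [1.138, 0.689, -0.195, 1.565, 0.157, 0.902, -0.215], TCP at [281.3, -558.142, 250.017] pointing down, gripper open.
Joint ranges: [-3.01, 3.01], [-0.46, 2.08], [-1.47, 1.51], [0.13, 2.56], [-1, 4.14], [0.04, 2.09], [-2.66, 2.66]. Speed limits (rad/s): [2.57, 2.57, 3.14, 3.14, 3.14, 3.14, 3.14].

## Interface

Orientations are given as a unit quaternion [w, x, y, z].
In Python, from plant import env gives the robot as it stands.
- The arm moves only by the tool advance, called after "Emit:" as name(argument=value, ...), one argument or row to a line, values as JSON. Schema: {"type":"object","properties":{"ticks":{"type":"object","properties":{"jaw":{"type":"array","items":{"type":"number"},"minItems":1,"maxItems":10},"sx":{"type":"array","items":{"type":"number"},"minItems":1,"maxItems":10},"sy":{"type":"array","items":{"type":"number"},"minItems":1,"maxItems":10},"sz":{"type":"array","items":{"type":"number"},"minItems":1,"maxItems":10},"twist":{"type":"array","items":{"type":"number"},"minItems":1,"maxItems":10}},"additionalProperties":false,"required":["jaw","sx","sy","sz","twist"]},"only":{"type":"string"},"quiet":{"type":"boolean"},"lines":{"type":"string"}},"required":["ticks"],"additionalProperties":false}. ticks is an object with one list for each field, all of the same length, 1 to 10, a row being the entries at one place: jaw (the opening from 0.0 (shut) to 1.0 (fully open)), sx, sy, sz (the shift in mm), twist (a turn about the tool's z in rad); each row shifts and turns the commanded pose from where the row before left it, along the tool's axes as they then stand; what a row does not reach is not made up. A row lasts 1/10 s, in which the tool goes at most 50 mm and 0.15 rad, less where a joint would pass 70% of its speed; a pose out of reach is approached as far as the arm can. The fingers move at their own pace and stop on an object; the grip force is fixed at half the most. Time passes only in rows, so rows that do not move let the fingers close. The tool returns the time, the measured TCP pose, the force, the opening and the grip force at its end. only (a regular expression) keeps the lines of the reply that match it, lines (a string "A,B") keeps lines A to B, and quiet returns only ok. Input that does not fit is refused with a message, and nothing moves.
- env.state(): the state, without advancing time (a new reading comes with each control period).
- env.read_camera(name): name is "scene" or "top" or "wrist"; returns a dict with "img" (420x560x3 uint8, blue, green, red), "camera_matrix" (3x3 intrinsics, pixels), "k1" (the pictures are not rectified: a ray, as slopes to the right and down, at radius r is drawn at 1 + k1 r^2 times it, then the intrinsics apply), "pose" (4x4, takes a point from camera to world coordinates). Camera axes: x right, y down, z forward; pixel columns grow to the right and rows downward; lengths in mm; the calibration is good to about 2 mm. A picture is of the moment at which its call begins. There is no depth.
- env.job_done(): hands the job in; it is judged then, once.
The state is a dict: "time_s": time; "joints": joint angles; "dq": joint speeds; "joint_efforts": joint torques, N m; "eef_pos": TCP position; "eef_rot": TCP orientation; "force": force on the tool from outside, world axes, zero at the start; "ft_torque": the same for the moment, N m; "finger_gap": opening from 0.0 (shut) to 1.0 (fully open); "finger_force": force on a finger pad.
Only numpy, scipy, OpenCV 4.12 (cv2) and the standard library are available. Lean on these libraries where they do the work, as an engineer would, in place of code of your own. Each camera call takes 0.05 s, during which the arm holds its last target. There are 200 camera calls.

## Working session

There is one attempt and no reset: what is moved stays moved. The work goes in short steps, Python scripts to look and compute and a tool call to move; the robot and the scene stay as the last step left them, time stands still between calls to the robot, and variables do not carry over. Pictures are saved under pics/ and viewed, at most 10 in all, crops included, and the job is handed in when it is done.

```bash
ls; mkdir -p pics
```

Create h.py:
```python
import numpy as np, cv2
from plant import env
def shot(n,f):
    c=env.read_camera(n); cv2.imwrite('pics/'+f,c['img']); np.savez('pics/'+f+'.npz',K=c['camera_matrix'],k1=c['k1'],P=c['pose']); return c
def pix2w(f,u,v,z):
    d=np.load('pics/'+f+'.npz'); K,k1,P=d['K'],float(d['k1']),d['P']
    a=np.array([(u-K[0,2])/K[0,0],(v-K[1,2])/K[1,1]]); s=a.copy()
    for _ in range(30): s=a/(1+k1*(s@s))
    r=P[:3,:3]@np.array([s[0],s[1],1]); o=P[:3,3]
    return o+r*(z-o[2])/r[2]
def w2pix(f,p):
    d=np.load('pics/'+f+'.npz'); K,k1,P=d['K'],float(d['k1']),d['P']
    q=P[:3,:3].T@(np.array(p)-P[:3,3]); s=q[:2]/q[2]; s=s*(1+k1*(s@s))
    return np.array([K[0,0]*s[0]+K[0,2],K[1,1]*s[1]+K[1,2]])
```

Run:
```python
from h import *
for n in("top","scene"):
    c=shot(n,n+'1.png'); print(n,c['pose'].round(2).tolist(),c['k1'],c['camera_matrix'].tolist())
s=env.state(); print(s)
```

```text
pics
plant.py
top [[0.0, -1.0, 0.05, 487.01], [-1.0, -0.0, -0.0, -271.59], [0.0, -0.05, -1.0, 933.38], [0.0, 0.0, 0.0, 1.0]] -0.08126595936244323 [[384.5923226609516, 0.0, 277.85936906052893], [0.0, 384.5923226609516, 212.51662711596938], [0.0, 0.0, 1.0]]
scene [[0.51, -0.49, 0.71, -72.18], [-0.86, -0.28, 0.42, -635.72], [-0.0, -0.83, -0.56, 541.2], [0.0, 0.0, 0.0, 1.0]] -0.059320470403324416 [[432.6246777835067, 0.0, 280.5733105474548], [0.0, 432.6246777835067, 202.16764575158263], [0.0, 0.0, 1.0]]
{'time_s': 0.1, 'joints': array([ 1.1378196 ,  0.68989132, -0.19447864,  1.56625473,  0.1572465 ,
        0.90252898, -0.21512005]), 'dq': array([-0.00032962, -0.00310151,  0.00023579, -0.00171215, -0.00083323,
       -0.00073103,  0.00124144]), 'joint_efforts': array([-3.37932623e-03, -5.40594828e+01, -1.27107248e+00, -1.58983916e+01,
        9.49833251e-03,  4.43209021e-03, -6.32998976e-06]), 'eef_pos': array([ 280.95135958, -557.65569623,  249.26474261]), 'eef_rot': array([-8.11800387e-04,  9.72888806e-01,  2.31271808e-01, -2.51916813e-04]), 'force': array([-0.07417829,  0.58001389, -0.52198752]), 'ft_torque': array([ 0.01276228,  0.01021966, -0.08381087]), 'finger_force': 0.0, 'finger_gap': 1.0007158869161097}
```

View pics/top1.png

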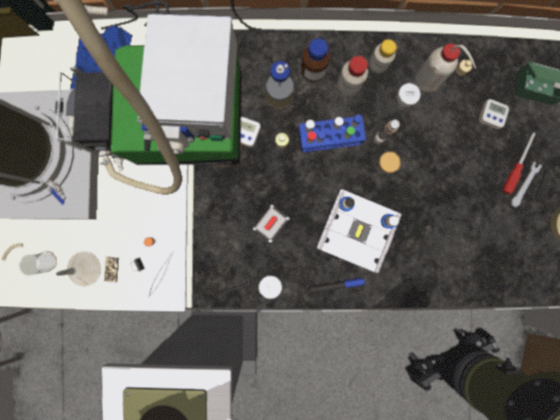

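View pics/scene1.png

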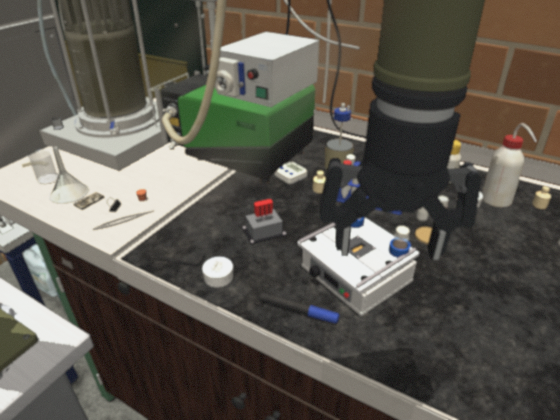

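The top view shows the key (red) in its park near (270,223), and the shaker near (360,231) with its dark slot plate. I'll zoom in on both.

Run:
```python
from h import *
im=cv2.imread('pics/top1.png')
a=cv2.resize(im[195:250,245:300],(385,385),interpolation=cv2.INTER_CUBIC)
b=cv2.resize(im[185:275,312:407],(406,385),interpolation=cv2.INTER_CUBIC)
cv2.imwrite('pics/z1.png',np.hstack([a,b]))
f='top1.png'
hsv=cv2.cvtColor(im,cv2.COLOR_BGR2HSV); m=((hsv[...,0]<8)|(hsv[...,0]>172))&(hsv[...,1]>140)&(hsv[...,2]>90)
m[:195]=0;m[250:]=0;m[:,:245]=0;m[:,300:]=0
p=np.argwhere(m)[:,::-1].astype(np.float32); r=cv2.minAreaRect(p); print('red',len(p),p.mean(0),r,pix2w(f,*p.mean(0),74))
m=((hsv[...,0]>18)&(hsv[...,0]<35)&(hsv[...,1]>120)&(hsv[...,2]>90)); m[:185]=0;m[275:]=0;m[:,:312]=0;m[:,407:]=0
p=np.argwhere(m)[:,::-1].astype(np.float32); print('brass',len(p),p.mean(0),cv2.minAreaRect(p),pix2w(f,*p.mean(0),50))
```

```text
red 58 [270.5 222.5] ((270.5, 222.50001525878906), (4.200000286102295, 14.200000762939453), 36.869895935058594) [ 506.70895243 -257.31869166   74.        ]
brass 35 [359.4     230.48572] ((359.2499694824219, 230.75), (3.4785051345825195, 10.75174331665039), 18.434947967529297) [ 489.67872567 -461.82124576   50.        ]
```

View pics/z1.png

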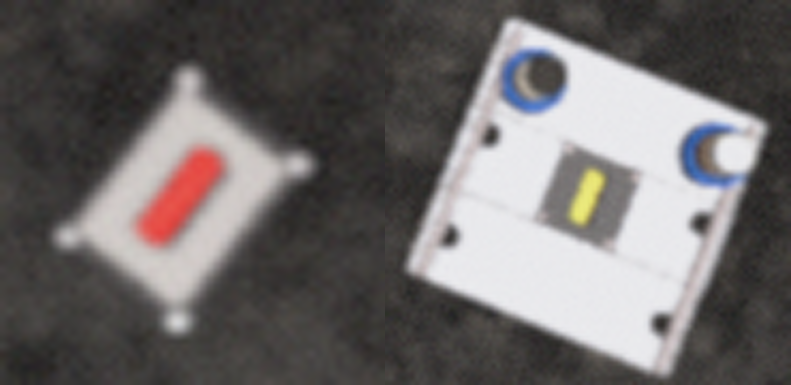

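The zoom shows the paddle lying about 39° clockwise of world x (yaw about -39°). The shaker is at yaw about -22° with its slot near (359,230) in the top image. Next I move over the key and look with the wrist camera.

Add to h.py:
```python
from scipy.spatial.transform import Rotation as R
def go(x,y,z=None,yaw=None):
    s=env.state(); q=s['eef_rot']; M=R.from_quat([q[1],q[2],q[3],q[0]]).as_matrix()
    p=s['eef_pos']; d=M.T@(np.array([x,y,p[2] if z is None else z])-p)
    cy=np.arctan2(M[1,0],M[0,0]); t=0 if yaw is None else -np.angle(np.exp(1j*(yaw-cy)))
    print('pos',p.round(1),'toolx yaw',cy.round(4),'delta',d.round(1),'turn',round(t,3),'tilt',M[:,2].round(3),'j',s['joints'].round(2),'F',s['force'].round(1),'gap',round(s['finger_gap'],3))
```

```text
(no output)
```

Emit:
advance(
  ticks={"jaw": [1,1,1,1,1,1,1,1],"sx": [42,42,42,42,42,42,42,42],"sy": [-21,-21,-21,-21,-21,-21,-21,-21],"sz": [0,0,0,0,0,0,0,0],"twist": [0,0,0,0,0,0,0,0]},
)

```text
time_s: 0.9
eef_pos: [506.4, -255.2, 249.7]
eef_rot: [-0.0, 0.973, 0.231, -0.0]
force: [0.4, -0.0, -0.5]
finger_gap: 1.0
finger_force: 0.0
```

Emit:
advance(
  ticks={"jaw": [1,1,1,1,1,1,1,1,1,1],"sx": [0,0,0,0,0,0,0,0,0,0],"sy": [0,0,0,0,0,0,0,0,0,0],"sz": [0,0,0,0,0,0,0,0,0,0],"twist": [0.143,0.143,0.143,0.143,0.143,0.143,0.143,0.143,0,0]},
)

```text
time_s: 1.9
eef_pos: [505.6, -256.7, 249.8]
eef_rot: [0.0, 0.944, -0.33, -0.0]
force: [-0.3, -0.9, 0.3]
finger_gap: 0.999
finger_force: 0.0
```

Run:
```python
from h import *
go(506.7,-257.3,None,np.radians(-39)); c=shot('wrist','w1.png'); print(c['pose'].round(2).tolist(),c['k1'],c['camera_matrix'][0,0],w2pix('w1.png',[506.7,-257.3,74]),w2pix('w1.png',[489.7,-461.8,60]))
```

```text
pos [ 505.6 -256.7  249.8] toolx yaw -0.6735 delta [ 1.2 -0.2 -0. ] turn 0.007 tilt [-0.001  0.    -1.   ] j [ 0.28  0.62  0.18  1.76 -0.15  0.78 -1.71] F [-0.3 -0.9  0.3] gap 0.999
[[-0.62, -0.75, -0.22, 561.08], [-0.78, 0.6, 0.17, -301.8], [0.0, 0.28, -0.96, 373.23], [0.0, 0.0, 0.0, 1.0]] 0.003106241957322821 289.4474420834353 [280.66764737 195.19636601] [451.79213108  80.20565598]
```

View pics/w1.png

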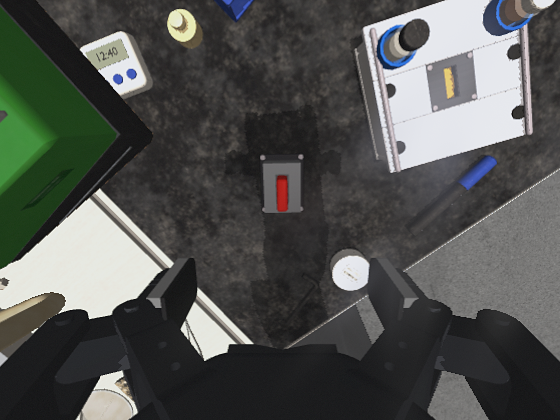

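The wrist view shows the key's red paddle at about (281,194), squared up with the tool, and the shaker at top right with its slot at about (450,83). I'll fit the paddle silhouette.

Create fit.py:
```python
from h import *
from scipy.optimize import minimize
def redmask(f):
    im=cv2.imread('pics/'+f); h=cv2.cvtColor(im,cv2.COLOR_BGR2HSV)
    return (((h[...,0]<8)|(h[...,0]>172))&(h[...,1]>130)&(h[...,2]>50)).astype(np.uint8)
def fitbox(f,m,g,L,W,z0,z1):
    S=4; n,lab,st,_=cv2.connectedComponentsWithStats(m); u,v=w2pix(f,[g[0],g[1],z1]).astype(int)
    sub=lab[v-30:v+40,u-30:u+30]; k=np.bincount(sub[sub>0]).argmax(); m=(lab==k).astype(np.uint8)
    x0,y0=u-60,v-60; mm=cv2.resize(m[y0:y0+120,x0:x0+120],None,fx=S,fy=S,interpolation=cv2.INTER_LINEAR)
    def cost(q):
        c,s=np.cos(q[2]/50),np.sin(q[2]/50)
        P=[w2pix(f,[q[0]+c*a*L/2-s*b*W/2,q[1]+s*a*L/2+c*b*W/2,z]) for a in(-1,1) for b in(-1,1) for z in(z0,z1)]
        hull=cv2.convexHull((((np.array(P)-[x0,y0]+.5)*S-.5)*16).astype(np.int32))
        im=np.zeros_like(mm); cv2.fillConvexPoly(im,hull,1,shift=4); return np.sum(im!=mm)/S/S
    best=min((minimize(cost,[g[0]+dx,g[1]+dy,g[2]*50],method='Nelder-Mead',options=dict(initial_simplex=np.array([g[0]+dx,g[1]+dy,g[2]*50])+np.array([[0,0,0],[3,0,0],[0,3,0],[0,0,4]]))) for dx in(-2,0,2) for dy in(-2,0,2)),key=lambda r:r.fun)
    return best.x[0],best.x[1],best.x[2]/50,best.fun,m.sum()
if __name__=='__main__':
    f='w1.png'; r=fitbox(f,redmask(f),[506,-257,-.67],36,12,44,74); print(r); go(r[0],r[1],60,r[2])
    im=cv2.imread('pics/w1.png'); h=cv2.cvtColor(im,cv2.COLOR_BGR2HSV)
    cv2.imwrite('pics/z2.png',np.hstack([cv2.resize(im[145:225,240:320],(400,400),interpolation=cv2.INTER_CUBIC),cv2.resize(im[43:123,410:490],(400,400),interpolation=cv2.INTER_CUBIC)]))
```

```bash
python3 fit.py
```

```text
(np.float64(505.92611308535135), np.float64(-258.27032092856723), np.float64(-0.6678323601074012), np.float64(55.8125), np.uint64(385))
pos [ 505.6 -256.8  249.8] toolx yaw -0.6741 delta [  1.2   1.  189.8] turn -0.006 tilt [-0.  0. -1.] j [ 0.28  0.62  0.18  1.76 -0.15  0.78 -1.71] F [-0.1  0.1 -0. ] gap 0.998
```

View pics/z2.png

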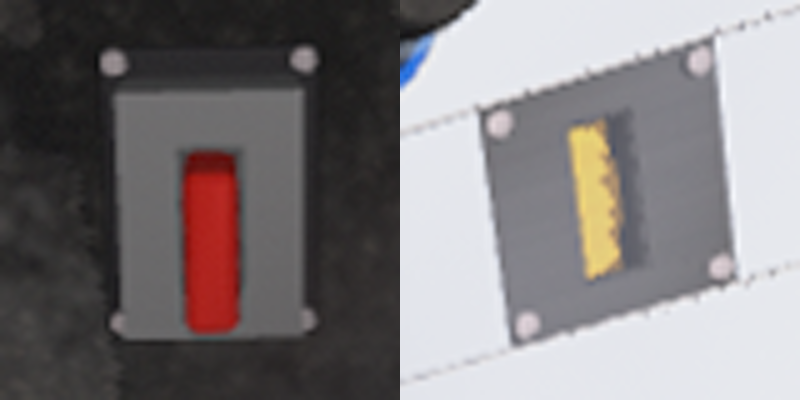

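The crop confirms the key stands squarely in its pocket, and the slot shows brass in a dark plate. The fit agrees with the top camera to about 1.5 mm, so I grasp now.

Emit:
advance(
  ticks={"jaw": [1,1,1,1,1,1,1,1],"sx": [1.2,0,0,0,0,0,0,0],"sy": [1,0,0,0,0,0,0,0],"sz": [40,40,40,30,20,14,5.5,0],"twist": [-0.006,0,0,0,0,0,0,0]},
)

```text
time_s: 2.75
eef_pos: [506.0, -258.5, 60.3]
eef_rot: [-0.0, 0.944, -0.329, -0.0]
force: [0.8, 0.9, -0.1]
finger_gap: 1.001
finger_force: 0.0
```

Run:
```python
from h import *
go(505.9,-258.3,60,-.668)
```

```text
pos [ 506.  -258.5   60.3] toolx yaw -0.6707 delta [-0.2 -0.1  0.3] turn -0.003 tilt [-0.  0. -1.] j [ 0.34  0.91  0.09  1.87 -0.2   0.37 -1.66] F [ 0.8  0.9 -0.1] gap 1.001
```

Emit:
advance(
  ticks={"jaw": [0,0,0,0,0,0,0,0,0,0],"sx": [0,0,0,0,0,0,0,0,0,0],"sy": [0,0,0,0,0,0,0,0,0,0],"sz": [0,0,0,0,0,0,0,0,0,0],"twist": [0,0,0,0,0,0,0,0,0,0]},
)

```text
time_s: 3.75
eef_pos: [506.2, -258.5, 60.8]
eef_rot: [0.0, 0.944, -0.329, 0.0]
force: [-1.0, -0.6, 5.8]
finger_gap: 0.127
finger_force: 58.9
```

Run:
```python
from h import *
go(505.9,-258.3,60,-.668)
```

```text
pos [ 506.2 -258.5   60.8] toolx yaw -0.6712 delta [-0.4  0.   0.8] turn -0.003 tilt [ 0. -0. -1.] j [ 0.34  0.91  0.09  1.87 -0.2   0.37 -1.66] F [-1.  -0.6  5.8] gap 0.127
```

Emit:
advance(
  ticks={"jaw": [0,0,0,0,0,0],"sx": [0,0,0,0,0,0],"sy": [0,0,0,0,0,0],"sz": [-10,-20,-20,-30,-40,-20],"twist": [0,0,0,0,0,0]},
)

```text
time_s: 4.35
eef_pos: [506.8, -259.1, 203.6]
eef_rot: [0.0, 0.944, -0.33, 0.002]
force: [0.3, -0.6, -0.9]
finger_gap: 0.137
finger_force: 58.4
```

Emit:
advance(
  ticks={"jaw": [0,0,0,0,0,0,0,0,0,0],"sx": [9,9,9,9,9,0,0,0,0,0],"sy": [37.8,37.8,37.8,37.8,37.8,0,0,0,0,0],"sz": [0,0,0,0,0,0,0,0,0,0],"twist": [0,0,0,0,0,-0.14,-0.14,0,0,0]},
)

```text
time_s: 5.35
eef_pos: [423.8, -434.1, 200.6]
eef_rot: [-0.0, 0.981, -0.195, -0.0]
force: [-0.5, 0.5, -0.9]
finger_gap: 0.128
finger_force: 58.5
```

Run:
```python
from h import *
go(424,-434.7,200,-.391); c=shot('wrist','w2.png'); print(w2pix('w2.png',[489.7,-461.8,60]))
```

```text
pos [ 423.8 -434.1  200.6] toolx yaw -0.393 delta [0.4 0.5 0.6] turn -0.002 tilt [-0.  0. -1.] j [ 0.69  0.72  0.05  1.68 -0.05  0.74 -1.2 ] F [-0.5  0.5 -0.9] gap 0.128
[281.06993637 125.93312758]
```

View pics/w2.png

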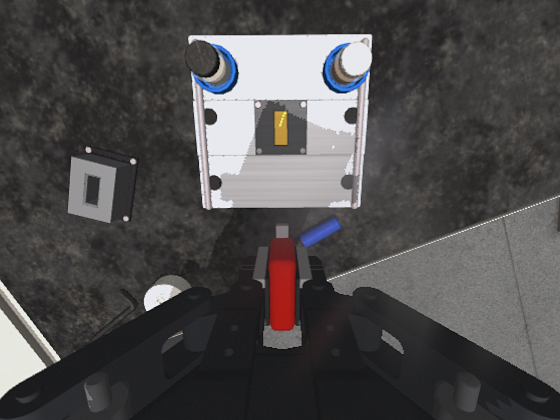

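The wrist view shows the held key (paddle at (282,285), head tip at (282,230)) and the slot almost straight below the camera at about (281,127). I'll measure the slot and the platform yaw.

Run:
```python
from h import *
f='w2.png'; im=cv2.imread('pics/w2.png'); h=cv2.cvtColor(im,cv2.COLOR_BGR2HSV)
m=(h[...,0]>8)&(h[...,0]<40)&(h[...,1]>110); m[:100]=0;m[156:]=0;m[:,258:]&=True;m[:,:258]=0;m[:,305:]=0
p=np.argwhere(m)[:,::-1].astype(np.float32); r=cv2.minAreaRect(p); print(len(p),r)
x0,y0=p.min(0)-.5;x1,y1=p.max(0)+.5; print('bounds',x0,x1,y0,y1)
for z in(50,60): print(z,pix2w(f,(x0+x1)/2,(y0+y1)/2,z))
b=cv2.boxPoints(r); W=np.array([pix2w(f,*q,60)[:2] for q in b]); print('sides',np.linalg.norm(W-np.roll(W,-1,0),axis=1))
# plate screws (z~61) & platform
g=im.max(2); sub=((h[...,2]>120)&(h[...,1]<80)).astype(np.uint8)
# platform outline: bright low-sat region
big=((h[...,2]>110)&(h[...,1]<45)).astype(np.uint8); big[212:]=0; big[:30]=0; big[:,:185]=0; big[:,380:]=0
rows=[60,95,120,150,175,200]
for y in rows:
    xs=np.where(big[y])[0]; print(y,xs.min(),xs.max(), end='; ')
print()
# plate edges: gray dark region extents
d=(h[...,2]<100)
for y in (115,127,140):
    xs=[x for x in range(235,330) if h[y,x,2]<125 ]; print('plate row',y,xs[0],xs[-1])
for x in (265,295): print('plate col',x,h[90:170,x,2].tolist())
print('slot row127',im[127,265:300].max(1).tolist()); print('slot row137',im[137,265:300].max(1).tolist()); print('col',im[102:152,281].max(1).tolist())
# key head tip rows
print('head', im[222:245,282].tolist()); print('headrow 231',im[231,268:298].max(1).tolist())
```

```text
441 ((280.5, 127.5), (33.0, 13.0), 90.0)
bounds 273.5 287.5 110.5 144.5
50 [ 488.64987406 -460.78135166   50.        ]
60 [ 488.67280757 -460.83333033   60.        ]
sides [11.22784438 27.81858459 11.5783811  27.81809397]
60 220 371; 95 193 367; 120 194 367; 150 197 364; 175 200 362; 200 202 360; 
plate row 115 255 305
plate row 127 256 306
plate row 140 255 306
plate col 265 [238, 238, 237, 238, 238, 238, 238, 239, 234, 177, 108, 122, 126, 126, 119, 98, 110, 119, 74, 76, 77, 77, 75, 74, 75, 76, 75, 75, 77, 75, 76, 78, 78, 77, 75, 75, 74, 76, 75, 74, 77, 75, 74, 74, 76, 75, 76, 76, 74, 75, 73, 75, 73, 75, 74, 74, 74, 75, 75, 77, 75, 74, 73, 72, 89, 142, 178, 187, 186, 190, 192, 191, 186, 185, 184, 188, 189, 187, 185, 184]
plate col 295 [238, 238, 238, 238, 237, 238, 238, 239, 235, 186, 116, 123, 123, 123, 124, 126, 127, 127, 124, 126, 125, 122, 121, 121, 119, 92, 74, 77, 76, 77, 76, 78, 80, 77, 77, 77, 75, 76, 75, 75, 77, 77, 77, 78, 78, 77, 75, 76, 77, 76, 77, 76, 75, 73, 76, 75, 77, 76, 77, 76, 75, 75, 74, 72, 101, 166, 181, 189, 191, 195, 195, 191, 189, 186, 186, 189, 190, 187, 18
[... 392 characters left out ...]
5, 200, 197, 194, 192, 203, 223, 222, 226, 242, 235, 216, 217, 213, 193, 197, 194, 193, 191, 193, 195, 195, 193, 192, 193, 190, 189, 193, 193, 191, 192, 193, 172, 55, 71, 76, 77, 76, 75, 75]
head [[58, 57, 60], [70, 67, 72], [78, 75, 80], [88, 85, 91], [120, 117, 126], [125, 122, 131], [124, 122, 130], [123, 121, 128], [122, 120, 128], [123, 120, 129], [123, 120, 129], [122, 119, 128], [122, 119, 128], [121, 119, 128], [124, 121, 129], [113, 111, 123], [50, 50, 102], [41, 39, 96], [42, 42, 97], [42, 42, 97], [43, 41, 98], [41, 40, 98], [42, 40, 98]]
headrow 231 [48, 47, 48, 50, 51, 51, 49, 59, 111, 131, 128, 127, 128, 128, 129, 129, 129, 129, 128, 125, 91, 54, 62, 65, 63, 62, 63, 62, 64, 65]
```

Run:
```python
from h import *
f='w2.png'; s=env.state(); q=s['eef_rot']; M=R.from_quat([q[1],q[2],q[3],q[0]]).as_matrix(); p=s['eef_pos']
def T(x,y,z): return w2pix(f,p+M@np.array([x,y,z]))
for n,v in dict(headbotL=(13,-4,52),headbotR=(13,4,52),padtopL=(18,-6,-14),padtopR=(18,6,-14),padtopnearL=(-18,-6,-14),padtopnearR=(-18,6,-14),padbot=(18,0,16)).items(): print(n,T(*v).round(1))
im=cv2.imread('pics/w2.png')
for r in (229,234,250,300,320): print(r,im[r,262:302,2].tolist())
for c in (278,282,286): print('col',c,im[218:340,c,2].tolist())
d=np.load('pics/w2.png.npz')['P']; print('campose in tool',(M.T@(d[:3,3]-p)).round(1),(M.T@d[:3,:3]).round(3).tolist())
go(488.6,-460.8,130,-.393)
```

```text
headbotL [273.8 221.1]
headbotR [286.4 221.1]
padtopL [264.8 259.7]
padtopR [293.7 259.7]
padtopnearL [266. 333.]
padtopnearR [292.8 333. ]
padbot [279.7 233.9]
229 [49, 49, 49, 50, 48, 46, 46, 48, 49, 49, 50, 51, 47, 69, 114, 131, 129, 128, 129, 129, 128, 131, 128, 128, 129, 127, 92, 56, 59, 62, 62, 62, 61, 61, 62, 62, 61, 62, 63, 64]
234 [52, 55, 55, 53, 55, 53, 53, 51, 52, 53, 52, 54, 51, 60, 110, 130, 128, 127, 127, 128, 128, 128, 128, 127, 127, 126, 90, 54, 58, 60, 61, 62, 65, 65, 63, 61, 61, 61, 56, 54]
250 [82, 82, 82, 82, 83, 78, 55, 53, 82, 93, 94, 96, 97, 99, 99, 98, 99, 100, 98, 99, 99, 100, 99, 99, 100, 99, 100, 99, 96, 95, 96, 94, 72, 45, 59, 78, 84, 83, 83, 82]
300 [30, 32, 30, 42, 48, 48, 38, 56, 125, 150, 153, 158, 164, 169, 171, 171, 171, 171, 170, 172, 172, 171, 172, 171, 172, 171, 173, 169, 164, 158, 153, 152, 111, 47, 39, 45, 46, 38, 25, 24]
320 [32, 27, 44, 53, 45, 44, 41, 68, 125, 148, 153, 158, 163, 169, 171, 170, 170, 170, 170, 171, 171, 170, 171, 170, 169, 170, 169, 168, 161, 157, 152, 146, 113, 60, 38, 42, 47, 54, 40, 28]
col 278 [58, 58, 58, 56, 57, 71, 80,
[... 1335 characters left out ...]
1, 101, 100, 102, 114, 126, 139, 152, 156, 158, 161, 164, 167, 169, 170, 170, 170, 170, 170, 170, 170, 171, 171, 171, 171, 171, 171, 172, 171, 171, 171, 171, 170, 171, 171, 172, 173, 171, 172, 172, 171, 172, 171, 171, 171, 172, 172, 172, 172, 171, 171, 172, 171, 171, 171, 171, 170, 172, 171, 171, 170, 171, 172, 171, 171, 169, 169, 170, 170, 170, 170, 170, 171, 169, 153, 137, 115, 114, 114, 120, 124, 123, 115, 121, 120]
campose in tool [  71.1    1.  -123.5] [[0.0, -0.96, -0.279], [1.0, 0.0, 0.001], [-0.001, -0.279, 0.96]]
pos [ 423.9 -434.1  200.6] toolx yaw -0.3923 delta [70.  -0.  70.6] turn 0.001 tilt [-0. -0. -1.] j [ 0.69  0.72  0.05  1.68 -0.05  0.74 -1.2 ] F [ 0.3  0.3 -0.5] gap 0.131
```

The held key shows the wrist camera is about 1.2 mm off sideways, and the head sits about 0.7 mm back. Correcting for both, I move over the slot to 8 mm above the platform and check.

Emit:
advance(
  ticks={"jaw": [0,0,0,0,0,0,0,0,0],"sx": [23,23,24.7,0,0,0,0,0,0],"sy": [-0.4,-0.4,-0.4,0,0,0,0,0,0],"sz": [0,0,0,25,25,20,9.6,0,0],"twist": [0,0,0,0,0,0,0,0,0]},
)

```text
time_s: 6.3
eef_pos: [490.1, -460.6, 121.7]
eef_rot: [0.0, 0.981, -0.194, 0.001]
force: [-0.3, -0.1, -1.0]
finger_gap: 0.132
finger_force: 58.5
```

Run:
```python
from h import *
go(489.5,-460,121,-.393); c=shot('wrist','w3.png')
u,v=w2pix('w3.png',[489,-460,62]).astype(int); print(u,v)
cv2.imwrite('pics/z3.png',cv2.resize(c['img'][v-70:v+30,u-65:u+65],(780,600),interpolation=cv2.INTER_CUBIC))
```

```text
pos [ 490.1 -460.6  121.7] toolx yaw -0.3914 delta [-0.8 -0.4  0.7] turn 0.002 tilt [ 0.001 -0.001 -1.   ] j [ 0.66  0.91  0.05  1.52 -0.06  0.72 -1.23] F [-0.3 -0.1 -1. ] gap 0.132
279 237
```

View pics/z3.png

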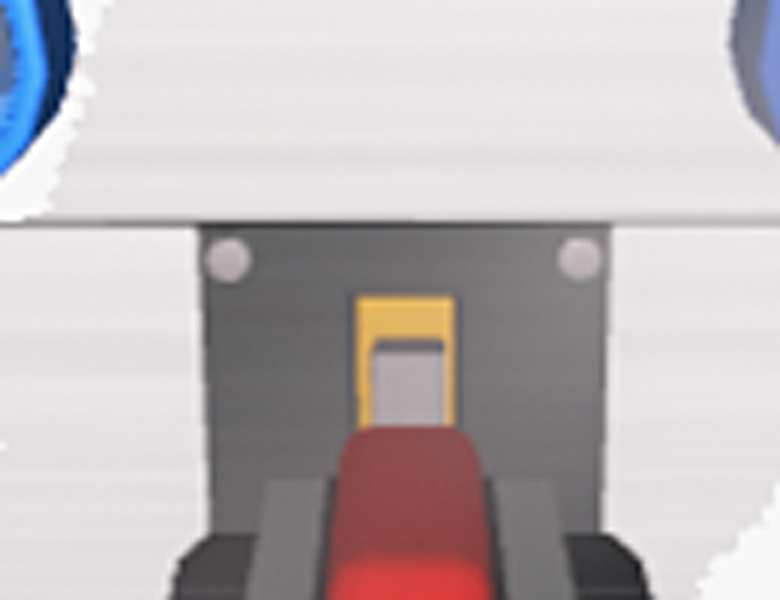

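The crop shows the head (crop x 373–444) inside the slot's outline (357–454), about 0.3 mm to the right and 0.6 mm short in x. I correct that and go down gently.

Emit:
advance(
  ticks={"jaw": [0,0,0,0,0,0],"sx": [0.6,0,0,0,0,0],"sy": [-0.3,0,0,0,0,0],"sz": [4,3,1.5,1,0.8,0],"twist": [0.002,0,0,0,0,0]},
)

```text
time_s: 6.95
eef_pos: [490.2, -460.2, 110.5]
eef_rot: [0.0, 0.981, -0.195, -0.0]
force: [0.3, 0.3, -1.2]
finger_gap: 0.134
finger_force: 58.5
```

```bash
python3 -c "
from h import *
go(489.5,-460,121,-.393)"
```

```text
pos [ 490.2 -460.2  110.5] toolx yaw -0.3933 delta [ -0.7   0.  -10.5] turn -0.0 tilt [-0. -0. -1.] j [ 0.66  0.92  0.05  1.52 -0.06  0.7  -1.23] F [ 0.3  0.3 -1.2] gap 0.134
```

No contact force with the head about 2 mm below the platform top, so it is entering the slot. I continue.

Emit:
advance(
  ticks={"jaw": [0,0,0,0,0,0],"sx": [0,0,0,0,0,0],"sy": [0,0,0,0,0,0],"sz": [1.5,1.5,1.5,1.5,1,0],"twist": [0,0,0,0,0,0]},
)

```text
time_s: 7.55
eef_pos: [490.2, -460.1, 103.4]
eef_rot: [-0.0, 0.981, -0.195, -0.0]
force: [-0.4, 0.0, -1.3]
finger_gap: 0.134
finger_force: 58.5
```

Emit:
advance(
  ticks={"jaw": [0,0,0,0,0,0],"sx": [0,0,0,0,0,0],"sy": [0,0,0,0,0,0],"sz": [1,1,1,0.5,0,0],"twist": [0,0,0,0,0,0]},
)

```text
time_s: 8.15
eef_pos: [490.4, -460.4, 100.3]
eef_rot: [0.0, 0.981, -0.195, 0.0]
force: [0.2, 1.0, 1.9]
finger_gap: 0.132
finger_force: 58.7
```

```bash
python3 -c "
from h import *
go(489.5,-460,121,-.393)"
```

```text
pos [ 490.4 -460.4  100.3] toolx yaw -0.3932 delta [ -0.9  -0.  -20.7] turn -0.0 tilt [ 0. -0. -1.] j [ 0.66  0.93  0.05  1.52 -0.06  0.68 -1.23] F [0.2 1.  1.9] gap 0.132
```

Emit:
advance(
  ticks={"jaw": [0,0,0,0,0,0,0,0],"sx": [0,0,0,0,0,0,0,0],"sy": [0,0,0,0,0,0,0,0],"sz": [1,1,1,1,0.8,0.4,0,0],"twist": [0,0,0,0,0,0,0,0]},
)

```text
time_s: 8.95
eef_pos: [490.4, -460.3, 95.3]
eef_rot: [0.0, 0.981, -0.195, 0.0]
force: [-1.0, 1.8, 6.0]
finger_gap: 0.128
finger_force: 59.3
```

```bash
python3 -c "
from h import *
go(489.5,-460,121,-.393)"
```

```text
pos [ 490.4 -460.3   95.3] toolx yaw -0.3932 delta [ -0.9   0.  -25.7] turn -0.0 tilt [ 0. -0. -1.] j [ 0.66  0.94  0.04  1.53 -0.06  0.67 -1.23] F [-1.   1.8  6. ] gap 0.128
```

The spring force matches about 7 mm of depth, so I turn a quarter (negative, away from the joint limit).

Emit:
advance(
  ticks={"jaw": [0,0,0,0,0],"sx": [0,0,0,0,0],"sy": [0,0,0,0,0],"sz": [0,0,0,0,0],"twist": [-0.06,-0.1,-0.1,-0.1,0]},
)

```text
time_s: 9.45
eef_pos: [490.8, -460.6, 95.4]
eef_rot: [0.0, 1.0, -0.016, 0.001]
force: [-0.2, 0.7, 6.1]
finger_gap: 0.132
finger_force: 59.5
```

```bash
python3 -c "
from h import *
go(489.5,-460,121,1.178);print(env.state()['ft_torque'])"
```

```text
pos [ 490.8 -460.6   95.4] toolx yaw -0.0311 delta [ -1.3  -0.5 -25.6] turn -1.209 tilt [ 0.002 -0.001 -1.   ] j [ 0.71  0.94 -0.05  1.52  0.07  0.68 -0.97] F [-0.2  0.7  6.1] gap 0.132
[0.08265697 0.0660576  0.01661836]
```

It turns freely, so I finish the turn.

Emit:
advance(
  ticks={"jaw": [0,0,0,0,0,0,0,0,0,0],"sx": [0,0,0,0,0,0,0,0,0,0],"sy": [0,0,0,0,0,0,0,0,0,0],"sz": [0,0,0,0,0,0,0,0,0,0],"twist": [-0.12,-0.12,-0.12,-0.12,-0.12,-0.12,-0.12,-0.12,-0.12,-0.12]},
)

```text
time_s: 10.45
eef_pos: [490.9, -460.3, 95.4]
eef_rot: [0.001, 0.833, 0.553, 0.0]
force: [-0.1, 0.4, 5.1]
finger_gap: 0.134
finger_force: 59.5
```

Emit:
advance(
  ticks={"jaw": [0,0,0],"sx": [0,0,0],"sy": [0,0,0],"sz": [0,0,0],"twist": [-0.01,0,0]},
)

```text
time_s: 10.75
eef_pos: [490.8, -460.4, 95.4]
eef_rot: [0.001, 0.832, 0.555, 0.0]
force: [-0.8, 0.7, 7.2]
finger_gap: 0.129
finger_force: 59.5
```

```bash
python3 -c "
from h import *
go(490.4,-460.3,100.3,1.178);print(env.state()['ft_torque'])"
```

```text
pos [ 490.8 -460.4   95.4] toolx yaw 1.1767 delta [-0.1 -0.5 -4.9] turn -0.001 tilt [ 0.001 -0.    -1.   ] j [ 0.87  0.96 -0.37  1.51  0.45  0.75 -0.08] F [-0.8  0.7  7.2] gap 0.129
[0.11530445 0.05011379 0.05280844]
```

Emit:
advance(
  ticks={"jaw": [0,0,0,0,0,0,0],"sx": [0,0,0,0,0,0,0],"sy": [0,0,0,0,0,0,0],"sz": [-1,-1,-1,-1,-0.5,0,0],"twist": [0,0,0,0,0,0,0]},
)

```text
time_s: 11.45
eef_pos: [490.7, -460.3, 99.5]
eef_rot: [0.0, 0.832, 0.555, 0.0]
force: [2.6, -0.3, 3.8]
finger_gap: 0.131
finger_force: 59.0
```

```bash
python3 -c "
from h import *
go(490.4,-460.3,100.3,1.178);print(env.state()['ft_torque'])"
```

```text
pos [ 490.7 -460.3   99.5] toolx yaw 1.1769 delta [-0.1 -0.3 -0.8] turn -0.001 tilt [ 0.001 -0.    -1.   ] j [ 0.87  0.96 -0.37  1.51  0.45  0.76 -0.08] F [ 2.6 -0.3  3.8] gap 0.131
[-0.15031959 -0.55037392  0.0187546 ]
```

Emit:
advance(
  ticks={"jaw": [0,0,0,0],"sx": [0,0,0,0],"sy": [0,0,0,0],"sz": [-0.5,-0.5,0,0],"twist": [0,0,0,0]},
)

```text
time_s: 11.85
eef_pos: [490.1, -460.1, 100.3]
eef_rot: [-0.0, 0.832, 0.555, -0.0]
force: [2.1, -0.2, 1.4]
finger_gap: 0.13
finger_force: 59.0
```

```bash
python3 -c "
from h import *
for _ in range(3):
  s=env.state();print(s['force'].round(1),s['ft_torque'].round(2)); shot('top','t.png')
go(490.4,-460.3,100.3,1.178)"
```

```text
[ 2.1 -0.2  1.4] [-0.03 -0.34  0.02]
[1.5 0.7 1.7] [ 0.03 -0.37  0.04]
[2.  1.  2.8] [ 0.03 -0.38  0.  ]
pos [ 490.1 -460.1  100.3] toolx yaw 1.1768 delta [-0.1  0.4  0. ] turn -0.001 tilt [-0.  0. -1.] j [ 0.88  0.95 -0.37  1.51  0.45  0.76 -0.07] F [2.1 0.2 1.6] gap 0.13
```

There is a light side load of about 2 N along tool +y, so I ease it off before releasing.

Emit:
advance(
  ticks={"jaw": [0,0,0,0],"sx": [0,0,0,0],"sy": [0.5,0.3,0,0],"sz": [-0.3,0,0,0],"twist": [0,0,0,0]},
)

```text
time_s: 12.4
eef_pos: [490.3, -460.2, 100.4]
eef_rot: [-0.001, 0.832, 0.555, -0.0]
force: [-0.9, 1.2, 1.5]
finger_gap: 0.131
finger_force: 58.9
```

```bash
python3 -c "
from h import *
for _ in range(2):
  s=env.state();print(s['force'].round(1),s['ft_torque'].round(2)); shot('top','t.png')
go(490.4,-460.3,100.3,1.178)"
```

```text
[-0.9  1.2  1.5] [ 0.35  0.16 -0.02]
[-0.4  2.   2.4] [ 0.3   0.18 -0.08]
pos [ 490.3 -460.2  100.5] toolx yaw 1.1768 delta [-0.   0.1  0.2] turn -0.001 tilt [-0.001  0.001 -1.   ] j [ 0.87  0.95 -0.37  1.51  0.45  0.76 -0.07] F [-0.6  1.3  2.6] gap 0.127
```

Relieved. I open the gripper and look.

Emit:
advance(
  ticks={"jaw": [0.25,0.4,0.6,0.8,0.8,0.8,0.8,0.8],"sx": [0,0,0,0,0,0,0,0],"sy": [0,0,0,0,0,0,0,0],"sz": [0,0,0,0,0,0,0,0],"twist": [0,0,0,0,0,0,0,0]},
)

```text
time_s: 13.3
eef_pos: [491.0, -460.5, 100.7]
eef_rot: [0.0, 0.832, 0.555, -0.0]
force: [-0.0, 0.3, 0.0]
finger_gap: 0.799
finger_force: 0.0
```

```bash
python3 -c "
from h import *
c=shot('wrist','w4.png'); cv2.imwrite('pics/z4.png',c['img']); d=shot('scene','s4.png')
cv2.imwrite('pics/z4.png',np.hstack([cv2.resize(c['img'],(400,300)),cv2.resize(d['img'][170:320,290:440],(400,400))[:300]]))
go(490.4,-460.3,100.3,1.178)"
```

```text
pos [ 490.9 -460.5  100.7] toolx yaw 1.1768 delta [-0.  -0.6  0.4] turn -0.001 tilt [ 0. -0. -1.] j [ 0.87  0.95 -0.37  1.51  0.45  0.76 -0.07] F [ 0.6 -0.2  0.2] gap 0.802
```

View pics/z4.png

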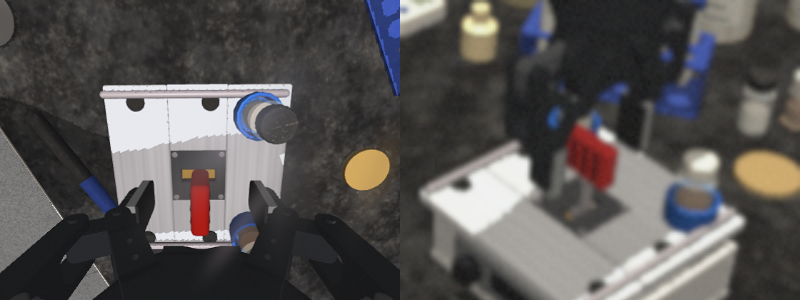

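The left view shows the key standing crosswise in the slot with the fingers clear on both sides. I retreat straight up and check its height and tilt.

Emit:
advance(
  ticks={"jaw": [0.8,0.8,0.8,0.8,0.8,0.8,0.8,0.8,0.8,0.8],"sx": [0,0,0,0,0,-20,-20,0,0,0],"sy": [0,0,0,0,0,0,0,0,0,0],"sz": [-10,-20,-30,-40,-30,0,0,0,0,0],"twist": [0,0,0,0,0,0,0,0,0,0]},
)

```text
time_s: 14.4
eef_pos: [476.5, -495.9, 230.9]
eef_rot: [-0.0, 0.831, 0.556, 0.001]
force: [0.0, 0.3, -0.3]
finger_gap: 0.797
finger_force: 0.0
```

Run:
```python
from h import *
from scipy.optimize import minimize
from fit import redmask
c=shot('wrist','w5.png'); d=shot('scene','s5.png')
go(490.4,-460.3,100.3,1.178)
S=4
def prep(f,g):
    m=redmask(f); n,lab,st,_=cv2.connectedComponentsWithStats(m); u,v=w2pix(f,g).astype(int)
    sub=lab[v-25:v+25,u-25:u+25]; k=np.bincount(sub[sub>0]).argmax(); m=(lab==k).astype(np.uint8)
    return u-60,v-60,cv2.resize(m[v-60:v+60,u-60:u+60],None,fx=S,fy=S)
F={f:prep(f,[490.5,-460.4,100]) for f in('w5.png','s5.png')}
def cost(q,f):
    x0,y0,mm=F[f]; Rm=R.from_euler('zyx',[q[3]/20,q[4]/20,q[5]/20]).as_matrix()
    P=[w2pix(f,q[:3]+Rm@np.array([a*17.5,b*5.7,z])) for a in(-1,1) for b in(-1,1) for z in(36,66)]
    im=np.zeros_like(mm); cv2.fillConvexPoly(im,cv2.convexHull((((np.array(P)-[x0,y0]+.5)*S-.5)*16).astype(np.int32)),1,shift=4); return np.sum(im!=mm)/S/S
for f in F:
    r=minimize(cost,[490.5,-460.4,48,1.178*20,0,0],args=(f,),method='Nelder-Mead',options=dict(maxiter=1500,initial_simplex=np.array([490.5,-460.4,48,23.56,0,0])+np.vstack([np.zeros(6),np.diag([2,2,2,2,1.5,1.5])])))
    q=r.x; print(f,q[:3].round(1),(q[3:]/20).round(3),round(r.fun,1),F[f][2].sum()/16)
a=cv2.resize(c['img'][60:330,140:430],(400,372)); b=cv2.resize(d['img'][190:320,300:440],(400,372),interpolation=cv2.INTER_CUBIC)
cv2.imwrite('pics/z5.png',np.hstack([a,b]))
```

```text
pos [ 476.5 -496.   230.8] toolx yaw 1.1788 delta [ 38.2  -0.8 130.5] turn 0.001 tilt [ 0.     0.001 -1.   ] j [ 0.95  0.82 -0.44  1.36  0.37  1.03  0.06] F [-0.2  0.4 -0.9] gap 0.801
w5.png [ 490.6 -460.7   46.5] [ 1.184 -0.012  0.023] 59.8 564.875
s5.png [ 507.6 -463.6   49. ] [ 1.002 -0.315 -0.061] 51.9 261.75
```

View pics/z5.png

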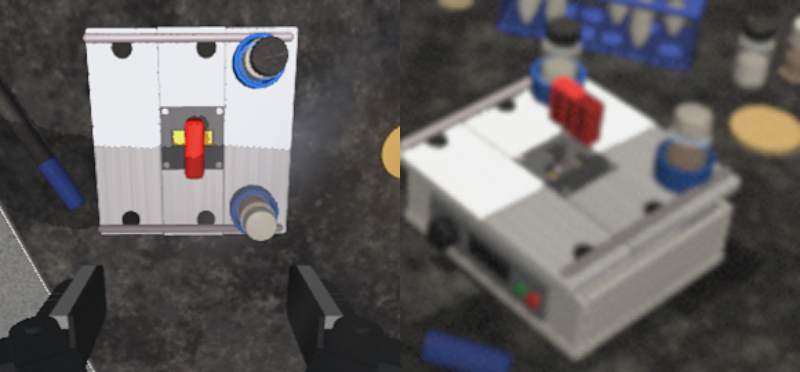

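The wrist fit puts the key upright (within about 1.5°) and within 0.01 rad of crosswise. Both views show it standing clear of the gripper. The spring forces before release put its origin at about 48 mm, the locked level. I hand it in.

```bash
python3 -c "
from plant import env
print(env.job_done())"
```

```text
the job is handed in; nothing more can be done
None
```

I locked the platform and handed the job in, though no verdict came back: the key stands crosswise and upright (about 1.5°) in the slot, gripper clear, its height (about 48 mm) inferred from arm position and spring force because the camera fit (46.5 mm) was too coarse to confirm it.

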